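# Fit the reducing ring in the router table

### The arm

A 7-joint arm with a two-finger parallel gripper is mounted at the origin on the work surface. World frame = base frame: x ahead of the robot, y to its left, z up, the work surface at z = 0. Lengths are in m, angles in rad, forces in N, time in s.
With the tool pointing down it reaches from about 0.425 to 0.925 m from the base axis. Payload 6.8 kg.
Tool frame: the origin (TCP) lies midway between the tips of the shut fingers; the grasp point (between the pads) lies 19 mm behind it; z points along the fingers, y is the line along which they close (so a half turn about z gives the same grasp; the last joint's range is limited). The gripper opens to 85 mm and grips with 20 to 120 N. Pads are 22 mm wide; open, the fingers measure 114 mm over their backs; the gripper's body (76 mm by 85 mm) begins 54 mm behind the grasp point. The pads swing forward as they close: fully open they stand 13 mm farther back than shut.
Start: joints at [1.103, 0.477, 0.022, 1.555, -0.011, 1.109, -0.083], TCP at [0.238, -0.632, 0.231] pointing down, gripper open.
Joint ranges: [-2.96, 2.96], [-0.34, 2.1], [-1.41, 1.46], [0.24, 2.44], [-1.37, 4.51], [0.17, 1.92], [-2.96, 2.96]. Speed limits (rad/s): [2.39, 2.39, 3.14, 3.14, 3.14, 3.14, 3.14].

### API

Orientations are given as a unit quaternion [w, x, y, z].
In Python, from station import bot, imaging gives the robot as it stands.
- The arm moves only by the tool move_arm, never from a script. Its argument "commands" is a list that holds one entry, the list of rows, each a list of 7 numbers: the shift along the tool's x, y, z in m, then the turn, a rotation vector about the tool's x, y, z in degrees, then the finger opening in m, from 0 to 0.0854. In form: [[[x, y, z, rx, ry, rz, grip], ...]]. A call has 1 to 20 rows; each row shifts and turns the commanded pose from where the row before left it, along the tool's axes as they then stand; what a row does not reach is not made up. A row lasts 1/8 s, in which the tool goes at most 62.5 mm and 10.7 degrees, less where a joint would pass 70% of its speed; a pose out of reach is approached as far as the arm can. A call is refused whole if a number of a shift passes 0.0625 or a number of a turn 10.7, either way. A call with a gripper value outside its range is refused whole. The fingers move at their own pace and stop on an object; "squeeze" is the grip in N (left out, the last holds). Time passes only in rows, so rows that do not move let the fingers close. It gives the time, the measured TCP pose, the force, the opening and the grip force at its end, in the units of the state.
- bot.get_obs(): the state, without advancing time (a new reading comes with each control period).
- imaging.read_camera(name): name is "side" or "top" or "wrist"; returns the picture (384x512x3 uint8, red, green, blue); there is no depth.
- imaging.calibration(name): a dict with "intrinsics" (3x3 intrinsics, pixels), "extrinsics" (4x4, takes a point from camera to world coordinates); the wrist camera has in their place "mount" (4x4, takes a point from camera to tool coordinates, whose origin is the TCP and whose axes are the flange's). Camera axes: x right, y down, z forward; pixel columns grow to the right and rows downward; lengths in m; the calibration is good to about 2 mm. A picture is of the moment at which its call begins: read the wrist's pose just before it. calibration takes no time and is no camera call.
- bot.hand_in(): hands the job in; it is judged then, once.
The state is a dict: "t": time; "q": joint angles; "joint_vel": joint speeds; "joint_torque": joint torques, N m; "eef_pos": TCP position; "tool_rot": TCP orientation; "contact_force": force on the tool from outside, world axes, zero at the start; "torque": the same for the moment, N m; "gripper_width": opening from 0.0 (shut) to 1.0 (fully open); "grasp_force": force on a finger pad.
Only numpy, scipy, OpenCV 4.12 (cv2) and the standard library are available. Lean on these libraries where they do the work, as an engineer would, in place of code of your own. Each camera call takes 0.05 s, during which the arm holds its last target. There are 200 camera calls.

### The job

Fit the ring with the smaller hole into the round opening of the router table: push the fence right back to its stop to uncover the opening, slide the ring over the table into the opening, and press it down until it is flush with the table and fully home. Leave the other ring where it lies.

Things in the scene. Friction and masses are not known exactly. Their poses are not given: they have to be found in the camera images.
- router_top: top of a router table, fixed to the bench: flat plywood slab, white laminate surface, 360 x 400 mm (its x, y), 75 mm high, with a square aluminium plate let in flush. Origin: centre of its underside; z up. The fence lies over its +y part, parallel to its x. A wooden offcut (20 mm high) lies near (145, -10) mm and a flat spanner near (-150, -45) mm in its frame; both of no concern.
- opening (a point): centre of the mouth of the round opening in the aluminium plate, level with the table surface, at (0, 30, 75) mm in the router top's frame, same axes. The opening is 94 mm in diameter: 2 mm play all round the ring. A ring slid into it drops onto the seat inside and at first stands 3.5 to 5 mm proud of the table.
- seat (a joint): how far the level aluminium seat ring (62 to 91 mm in diameter) inside the opening has sunk, in m: at 0 its top is 3 mm below the table surface, at 0.005 it is at its solid stop, 8 mm below, where the ring on it is flush. Starts at 0 to 0.0015. Friction holds it: pressing with about 9 N makes it sink, without tilting, and it stays where it is left.
- fence (a joint): how far the straight wooden fence (350 mm long along the router top's x, 40 mm thick, 40 mm high, a black knob standing 12 mm higher near each end) has slid along the router top's +y, in m: 0.07 at its rear stop. It starts at 0 to 0.02, covering part of the opening. It slides on friction, about 3 N, and stays where it is left.
- fence_face (a point): middle of the fence's front face (the one that looks to the router top's -y), 20 mm above the table surface; push here towards +y of the router top. With the fence at its stop this face is 80 mm from the centre of the opening.
- ring: the ring to fit: flat black plastic, 90 mm outer diameter, hole 40 mm, 8 mm thick, about 90 g, lying flat on the router table. Origin: centre of its underside; z up.
- wide_ring: the other ring, to be left alone: the same outer diameter, thickness and material, but a hole of 62 mm. Origin: centre of its underside. The two lie side by side, either way round, on the side of the opening away from the fence.
Mind the look-alikes: they are no part of the job. Leave any blue or red look-alike of the ring alone.

How it is judged:
On the way, in this order (a step that is already met when the one before it is completed fails the run):
1. the fence is pushed back to its stop (value of joint fence above 0.065 m), for 0.2 s.
2. the ring with the smaller hole has dropped into the opening (horizontal distance between ring and opening below 0.004 m and z of ring in the frame of opening below -0.0015 m), for 0.1 s.
At the end, for the whole second after the job is handed in: The fence is within 5 mm of its rear stop; the small-holed ring lies at rest in the opening, within 4 mm of its centre, level within 0.03 rad, its top no more than 1.5 mm proud of the table surface; the wide-holed ring is within 30 mm of where it started (value of joint fence above 0.065 m and horizontal distance between ring and opening below 0.004 m and z of ring in the frame of opening below -0.0065 m and angle between the z axis of ring and the z axis of opening, either way round below 0.03 rad and linear speed of ring below 0.01 m/s and distance of wide_ring from where it was at the start of the episode below 0.03 m); the robot touches nothing.
It fails at once if the wide-holed ring is moved more than 30 mm (distance of wide_ring from where it was at the start of the episode above 0.03 m).
It also fails if it takes over 54 s, if anything falls off the work surface, if the arm or the gripper's body presses on something with over 40 N, if the wrist force passes 120 N, or if a joint passes its speed limit or range.

## Working session

There is one attempt and no reset: what is moved stays moved. The work goes in short steps, Python scripts to look and compute and a tool call to move; the robot and the scene stay as the last step left them, time stands still between calls to the robot, and variables do not carry over. Pictures are saved under pics/ and viewed, at most 12 in all, crops included, and the job is handed in when it is done.

Besides the shell and the picture viewer there is one more tool, called after "Request:" as name(argument=value, ...), one argument or row to a line, values as JSON. move_arm: Moves the arm, as the interface text tells. Its arguments: {"type":"object","properties":{"commands":{"type":"array","items":{"type":"array","items":{"type":"array","items":{"type":"number"}}}},"squeeze":{"type":"number"}},"required":["commands"]}

```bash
mkdir -p pics; ls
python3 - <<'E'
from station import bot, imaging
import cv2,numpy as np
o=bot.get_obs();print(o['t'],o['eef_pos'],o['tool_rot'],o['contact_force'],o['gripper_width'])
for n in("top","side"):
    im=imaging.read_camera(n);cv2.imwrite(f'pics/{n}0.png',im[:,:,::-1])
    c=imaging.calibration(n);print(n,c['intrinsics'],np.round(c['extrinsics'],4))
print(imaging.calibration('wrist'))
E
```

```text
pics
0.0 [ 0.23740523 -0.63126212  0.23030832] [-8.74240251e-04  9.83863372e-01  1.78919101e-01 -2.38145227e-04] [-0.68213508  0.37977215  0.22564799] 0.997721944833398
top [[354.20619573   0.         252.1916488 ]
 [  0.         354.20619573 195.89373681]
 [  0.           0.           1.        ]] [[ 0.0116 -0.9916  0.1288  0.5098]
 [-0.9997 -0.0088  0.0222 -0.0403]
 [-0.0209 -0.129  -0.9914  0.7502]
 [ 0.      0.      0.      1.    ]]
side [[394.29221266   0.         248.6180104 ]
 [  0.         394.29221266 189.49017889]
 [  0.           0.           1.        ]] [[-0.9978 -0.0544  0.0387  0.5499]
 [-0.0657  0.7006 -0.7105  0.5691]
 [ 0.0116 -0.7115 -0.7026  0.7063]
 [ 0.      0.      0.      1.    ]]
{'intrinsics': array([[307.14097632,   0.        , 255.10626239],
       [  0.        , 307.14097632, 184.37090957],
       [  0.        ,   0.        ,   1.        ]]), 'mount': array([[ 1.75365475e-04, -9.52528032e-01, -3.04450846e-01,
         7.72854169e-02],
       [ 9.99999983e-01,  1.84576727e-04, -1.47489678e-06,
         1.31416782e-04],
       [ 5.75994211e-05, -3.04450841e-01,  9.52528048e-01,
        -1.42674117e-01],
       [ 0.00000000e+00,  0.00000000e+00,  0.00000000e+00,
         1.00000000e+00]])}
```

View pics/top0.png

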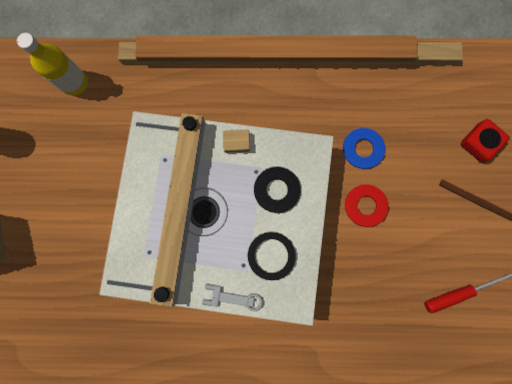

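The top view shows the small-holed black ring at about (277,190), the wide one at (271,256), the partly covered opening at (204,212), and the fence running from (190,123) to (162,295). The slab's corners are at about (133,112), (333,136), (313,325) and (100,295).

```bash
cat > h.py <<'E'
import numpy as np, cv2
from station import bot, imaging
from scipy.spatial.transform import Rotation as R
def pose():
    o=bot.get_obs(); q=o['tool_rot']; T=np.eye(4); T[:3,:3]=R.from_quat([q[1],q[2],q[3],q[0]]).as_matrix(); T[:3,3]=o['eef_pos']; return T,o
def cam(n):
    c=imaging.calibration(n)
    return c['intrinsics'], (pose()[0]@c['mount'] if n=='wrist' else c['extrinsics'])
def px2w(uv,z,K,E):
    uv=np.atleast_2d(np.float64(uv)); d=np.c_[(uv-K[:2,2])/K[0,0],np.ones(len(uv))]@E[:3,:3].T
    return (E[:3,3]+d*((z-E[2,3])/d[:,2])[:,None])[:,:2]
def w2px(p,K,E):
    c=(np.atleast_2d(p)-E[:3,3])@E[:3,:3]; return c[:,:2]/c[:,2:]*K[0,0]+K[:2,2]
def fitc(p):
    A=np.c_[2*p,np.ones(len(p))]; s=np.linalg.lstsq(A,(p**2).sum(1),rcond=None)[0]; return s[:2],np.sqrt(s[2]+s[:2]@s[:2])
E
python3 - <<'E'
from h import *
K,E=cam('top'); im=cv2.imread('pics/top0.png'); g=im.max(2)
pts=px2w([(133,112),(333,136),(313,325),(100,295)],.075,K,E);print(pts,[np.linalg.norm(pts[i]-pts[i-1]) for i in range(4)])
m=(g<60).astype(np.uint8)
cs,_=cv2.findContours(m,cv2.RETR_CCOMP,cv2.CHAIN_APPROX_NONE)
for c in cs:
    if len(c)>25:
        p=c[:,0].astype(float)
        if not(150<p[:,0].mean()<320 and 100<p[:,1].mean()<310): continue
        w=px2w(p,.083,K,E); print(p.mean(0),len(c),fitc(w))
# slab edges
hsv=cv2.cvtColor(im,cv2.COLOR_BGR2HSV)
w=((hsv[...,1]<60)&(hsv[...,2]>130)).astype(np.uint8)
w=cv2.morphologyEx(w,cv2.MORPH_CLOSE,np.ones((5,5)))
cs,_=cv2.findContours(w,cv2.RETR_EXTERNAL,cv2.CHAIN_APPROX_NONE)
c=np.vstack([c for c in cs if len(c)>150 and 90<c[:,0,0].mean()<340]); r=cv2.boxPoints(cv2.minAreaRect(np.float32(px2w(c[:,0],.075,K,E))));print(r, r.mean(0),[np.linalg.norm(r[i]-r[i-1]) for i in range(4)])
E
```

```text
[[ 0.76448287  0.21504023]
 [ 0.71708237 -0.1819128 ]
 [ 0.36036717 -0.13917733]
 [ 0.40797744  0.25754873]] [np.float64(0.35903076767761777), np.float64(0.399773078858198), np.float64(0.35926600012246274), np.float64(0.39957265097109435)]
[161.6744186  293.95348837] 43 (array([0.41250161, 0.13951133]), np.float64(0.013278234714215551))
[271.56390977 255.85714286] 133 (array([ 0.48477362, -0.06223038]), np.float64(0.04297122740798783))
[271.22222222 255.39393939] 99 (array([ 0.48536219, -0.06198646]), np.float64(0.032119512410122224))
[202.26744186 211.11627907] 86 (array([0.56624802, 0.06898817]), np.float64(0.026220862512801268))
[277.1496063  189.66929134] 127 (array([ 0.6094014 , -0.07240333]), np.float64(0.04309409648088772))
[276.87301587 189.61904762] 63 (array([ 0.6092326 , -0.07245098]), np.float64(0.021268764468821935))
[189.41025641 123.23076923] 39 (array([0.73915176, 0.09912504]), np.float64(0.013165812537944717))
[[ 0.3599091  -0.13772279]
 [ 0.7175932  -0.18192847]
 [ 0.7666855   0.21529463]
 [ 0.40900135  0.25950032]] [0.5632973  0.03878593] [np.float32(0.40024525), np.float32(0.3604054), np.float32(0.40024525), np.float32(0.36040545)]
```

Positions agree with the given sizes: the slab measures 359 x 400 mm. The opening is at about (0.566, 0.068) and the ring at (0.609, -0.072). I'll turn the tool to the router axes (tool x = router x, tool y = router -y) and move in front of the fence.

Request:
move_arm(
  commands=[
    [[0,0,0,0,0,9.14,0],[0,0,0,0,0,9.14,0],[0,0,0,0,0,9.14,0],[0.0152,-0.0433,0,0,0,0,0],[0.0152,-0.0433,0,0,0,0,0],[0.0152,-0.0433,0,0,0,0,0],[0.0152,-0.0433,0,0,0,0,0],[0.0152,-0.0433,0,0,0,0,0],[0.0152,-0.0433,0,0,0,0,0],[0.0152,-0.0433,0,0,0,0,0],[0.0152,-0.0433,0,0,0,0,0],[0.0152,-0.0433,0,0,0,0,0],[0.0152,-0.0433,0,0,0,0,0],[0.0152,-0.0433,0,0,0,0,0],[0.0152,-0.0433,0,0,0,0,0],[0.0152,-0.0433,0,0,0,0,0],[0.0152,-0.0433,0,0,0,0,0],[0.0152,-0.0433,0,0,0,0,0],[0.0152,-0.0433,0,0,0,0,0],[0,0,0,0,0,0,0]],
  ],
)

```text
t: 2.6
eef_pos: [0.5619, 0.0319, 0.2309]
tool_rot: [-0.001, 0.998, -0.056, -0.0]
contact_force: [0.1, -1.1, -0.1]
gripper_width: 0.005
grasp_force: 0.0
```

Run:
```python
from h import *
T,o=pose(); print(o['t'],T.round(4),o['contact_force'])
im=imaging.read_camera('wrist');cv2.imwrite('pics/w1.png',im[:,:,::-1]); K,E=cam('wrist')
x=np.array([.9929,-.1187]);y=np.array([.1187,.9929]);op=np.array([.5660,.0677])
print('opening px',w2px([*op,.075],K,E)); d=T[:2,3]-op; print('tcp rel opening',d@x,d@y)
```

```text
2.6 [[ 9.937e-01 -1.121e-01 -1.000e-04  5.619e-01]
 [-1.121e-01 -9.937e-01  2.200e-03  3.190e-02]
 [-3.000e-04 -2.200e-03 -1.000e+00  2.309e-01]
 [ 0.000e+00  0.000e+00  0.000e+00  1.000e+00]] [ 0.13254068 -1.14255607 -0.08892161]
opening px [[215.89092547 166.81644032]]
tcp rel opening 0.00019118520562093902 -0.03604578069978698
```

View pics/w1.png

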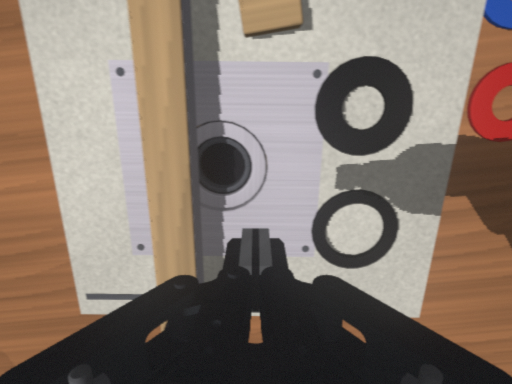

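The wrist view shows the opening at about (222,165), the fence edge at u≈195, both rings, and the fingertips at about (256,240). There is free space in front of the fence, so I'll go down and push.

Request:
move_arm(
  commands=[
    [[0,0,0.03,0,0,0,0],[0,0,0.04,0,0,0,0],[0,0,0.04,0,0,0,0],[0,0,0.03,0,0,0,0],[0,-0.004,0,0,0,0,0],[0,-0.008,0,0,0,0,0],[0,-0.008,0,0,0,0,0],[0,-0.008,0,0,0,0,0],[0,-0.008,0,0,0,0,0],[0,-0.008,0,0,0,0,0],[0,-0.008,0,0,0,0,0],[0,-0.008,0,0,0,0,0],[0,-0.008,0,0,0,0,0],[0,-0.008,0,0,0,0,0],[0,-0.008,0,0,0,0,0],[0,-0.004,0,0,0,0,0]],
  ],
)

```text
t: 4.65
eef_pos: [0.5719, 0.1155, 0.0913]
tool_rot: [-0.0, 0.998, -0.059, 0.0]
contact_force: [0.2, -3.7, 2.2]
gripper_width: -0.003
grasp_force: 1.6
```

Request:
move_arm(
  commands=[
    [[0,-0.004,0,0,0,0,0],[0,-0.004,0,0,0,0,0],[0,-0.004,0,0,0,0,0],[0,-0.003,0,0,0,0,0],[0,0,0,0,0,0,0]],
  ],
)

```text
t: 5.28
eef_pos: [0.5736, 0.1303, 0.0913]
tool_rot: [-0.0, 0.998, -0.059, 0.0]
contact_force: [-0.6, -0.7, 1.2]
gripper_width: 0.001
grasp_force: 0.5
```

Request:
move_arm(
  commands=[
    [[0,-0.002,0,0,0,0,0],[0,-0.002,0,0,0,0,0],[0,-0.001,0,0,0,0,0]],
  ],
)

```text
t: 5.65
eef_pos: [0.5739, 0.1333, 0.0913]
tool_rot: [0.001, 0.998, -0.06, -0.0]
contact_force: [-0.7, -6.9, 3.9]
gripper_width: 0.005
grasp_force: 3.7
```

Request:
move_arm(
  commands=[
    [[0,-0.001,0,0,0,0,0],[0,-0.001,0,0,0,0,0],[0,0,0,0,0,0,0],[0,0,0,0,0,0,0]],
  ],
)

```text
t: 6.15
eef_pos: [0.5738, 0.1333, 0.0913]
tool_rot: [0.002, 0.998, -0.06, -0.001]
contact_force: [-2.1, -9.9, 5.1]
gripper_width: -0.002
grasp_force: 5.1
```

The fence is against its stop: no movement while the force rises. I'll retreat, rise, and look at both the opening and the ring.

Request:
move_arm(
  commands=[
    [[0,0.01,0,0,0,0,0],[0,0.02,0,0,0,0,0],[0,0.02,-0.04,0,0,0,0],[0.01,0.02,-0.04,0,0,0,0.04],[0.01,0.02,-0.04,0,0,0,0.04],[0.01,0.02,0,0,0,0,0.04],[0,0,0,0,0,0,0.04],[0,0,0,0,0,0,0.04],[0,0,0,0,0,0,0.04]],
  ],
)

```text
t: 7.28
eef_pos: [0.5903, 0.0251, 0.2106]
tool_rot: [-0.0, 0.998, -0.058, -0.001]
contact_force: [-0.7, 1.0, -0.3]
gripper_width: 0.47
grasp_force: 0.0
```

Run:
```python
from h import *
T,o=pose(); print(o['t'],T.round(4),o['contact_force'],o['gripper_width'])
x=np.array([.9929,-.1187]);y=np.array([.1187,.9929]);op=np.array([.5660,.0677]);rg=np.array([.6093,-.0724])
im=imaging.read_camera('wrist')[:,:,::-1].copy();cv2.imwrite('pics/w2.png',im); K,E=cam('wrist')
top=imaging.read_camera('top')[:,:,::-1].copy();cv2.imwrite('pics/t2.png',top); Kt,Et=cam('top')
print('px',w2px([[*op,.075],[*rg,.083]],K,E))
for n,i,k,e in(('w',im,K,E),('t',top,Kt,Et)):
    cs,_=cv2.findContours((i.max(2)<60).astype(np.uint8),cv2.RETR_CCOMP,cv2.CHAIN_APPROX_NONE)
    for c in cs:
        if 40<len(c)<600:
            for z in(.083,.072):
                ce,r=fitc(px2w(c[:,0],z,k,e))
                if .015<r<.05: print(n,c[:,0].mean(0),len(c),z,ce,r,'router rel',(ce-op)@x,(ce-op)@y)
cv2.imwrite('pics/both2.png',np.vstack([im,cv2.resize(top[100:320,90:350],(512,433))])[:,:][:600] if 0 else np.hstack([cv2.resize(im,(400,300)),cv2.resize(top[100:320,90:350],(354,300))]))
```

```text
7.275 [[ 9.932e-01 -1.166e-01 -1.400e-03  5.903e-01]
 [-1.166e-01 -9.932e-01  6.000e-04  2.510e-02]
 [-1.500e-03 -4.000e-04 -1.000e+00  2.106e-01]
 [ 0.000e+00  0.000e+00  0.000e+00  1.000e+00]] [-0.68013515  1.03208844 -0.30609816] 0.4702963968987302
px [[213.87578081 201.58076771]
 [361.45351865 142.1985866 ]]
w [357.47682119 258.92715232] 151 0.083 [ 0.49023127 -0.06696778] 0.027793557514856772 router rel -0.05924570751966647 -0.14270538982917133
w [357.47682119 258.92715232] 151 0.072 [ 0.48301873 -0.07031624] 0.028924510225002812 router rel -0.06600957255897365 -0.14688619826361105
w [215.54615385 198.35384615] 130 0.083 [0.57236343 0.06445414] 0.020877557032956438 router rel 0.006703528933002567 -0.0024674717512922144
w [215.54615385 198.35384615] 130 0.072 [0.56849295 0.0664534 ] 0.021727089508082626 router rel 0.0026232162838047174 -0.0009418335233553139
w [360.71672355 139.35153584] 293 0.083 [ 0.60946107 -0.07320326] 0.043408161707040926 router rel 0.05987771852871204 -0.1347440197321834
w [360.71672355 139.35153584] 293 0.072 [ 0.60710014 -0.07680545] 0.04517449111985439 r
[... 1392 characters left out ...]
57008849908 -0.5249319098075711
t [489.83333333 138.        ] 54 0.072 [ 0.71568249 -0.48570501] 0.018535249202632435 router rel 0.21430891893431578 -0.5317085241609582
t [ 69.22222222 121.12222222] 90 0.083 [0.74470411 0.31031166] 0.03798094423179844 router rel 0.14863730607907424 0.2621012922373399
t [ 69.22222222 121.12222222] 90 0.072 [0.74857706 0.31609234] 0.03860714340247138 router rel 0.15179658820332514 0.2683006464486427
t [78.24657534 69.63013699] 146 0.083 [0.84786408 0.30533145] 0.04403659879962606 router rel 0.25165598760465363 0.26940153556282737
t [78.24657534 69.63013699] 146 0.072 [0.85343784 0.31103002] 0.04476263871793818 router rel 0.25651375864853077 0.27572125029724814
```

View pics/both2.png

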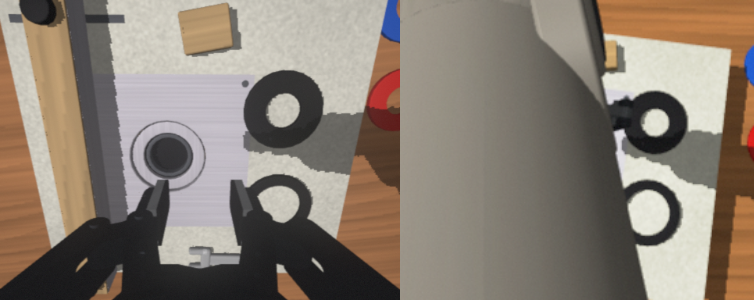

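Run:
```python
from h import *
x=np.array([.9929,-.1187]);y=np.array([.1187,.9929]);op=np.array([.5660,.0677])
th=np.linspace(0,2*np.pi,180,endpoint=False)
K,E=cam('wrist'); g=cv2.GaussianBlur(cv2.imread('pics/w2.png',0),(3,3),0).astype(np.float32)
g-=cv2.GaussianBlur(g,(0,0),6)
best=[]
for r in np.arange(.044,.050,.0005):
  for dx in np.arange(-.006,.0061,.0005):
    for dy in np.arange(-.006,.0061,.0005):
      c=op+dx*x+dy*y; p=w2px(np.c_[c[0]+r*np.cos(th),c[1]+r*np.sin(th),0*th+.075],K,E).astype(np.float32)
      best.append((np.median(cv2.remap(g,p[:,:1],p[:,1:],1)),r,dx,dy))
best.sort(); print(np.round(best[:8],4))
```

```text
[[-4.61493e+01  4.55000e-02  1.00000e-03 -1.00000e-03]
 [-4.41070e+01  4.55000e-02  1.50000e-03 -1.50000e-03]
 [-4.40362e+01  4.55000e-02  5.00000e-04 -1.00000e-03]
 [-4.37733e+01  4.50000e-02  1.00000e-03 -1.50000e-03]
 [-4.37495e+01  4.55000e-02  1.50000e-03 -1.00000e-03]
 [-4.36728e+01  4.55000e-02  1.00000e-03 -1.50000e-03]
 [-4.33066e+01  4.60000e-02  5.00000e-04 -5.00000e-04]
 [-4.32841e+01  4.55000e-02  1.00000e-03 -5.00000e-04]]
```

Opening offset is about (+1,-1) mm from the first estimate. The ring sits at (60,-134) mm relative to it. I'll grip its annulus on the -y side.

Request:
move_arm(
  commands=[
    [[0.0077,0.0255,0,0,0,0,0.042],[0.0077,0.0255,0,0,0,0,0.042],[0.0077,0.0255,0,0,0,0,0.042],[0.0077,0.0255,0,0,0,0,0.042],[0,0.0255,0.02,0,0,0,0.042],[0,0,0.03,0,0,0,0.042],[0,0,0.03,0,0,0,0.042],[0,0,0.02,0,0,0,0.042],[0,0,0.01,0,0,0,0.042],[0,0,0,0,0,0,0.042],[0,0,0,0,0,0,0.042]],
  ],
)

```text
t: 8.75
eef_pos: [0.6074, -0.1065, 0.1023]
tool_rot: [0.0, 0.998, -0.059, 0.001]
contact_force: [-0.2, 0.8, 0.4]
gripper_width: 0.492
grasp_force: 0.0
```

```bash
cat >> h.py <<'E'
x=np.array([.9929,-.1187]);y=np.array([.1187,.9929]);op=np.array([.5660,.0677])
def rel():
    T,o=pose(); d=T[:2,3]-op; print('t',o['t'],'rel mm',np.round(1e3*np.array([d@x,d@y,T[2,3]-.075]),1),'F',np.round(o['contact_force'],1),'w',o['gripper_width'],'yaw',np.degrees(np.arctan2(T[1,0],T[0,0])),'tilt',T[:2,2])
E
python3 - <<'E'
from h import *
rel(); im=imaging.read_camera('wrist')[:,:,::-1];cv2.imwrite('pics/w3.png',im)
E
```

```text
t 8.75 rel mm [  61.7 -168.1   27.3] F [-0.2  0.8  0.4] w 0.49209343658633126 yaw -6.801425963917145 tilt [ 0.00178783 -0.00022599]
```

View pics/w3.png

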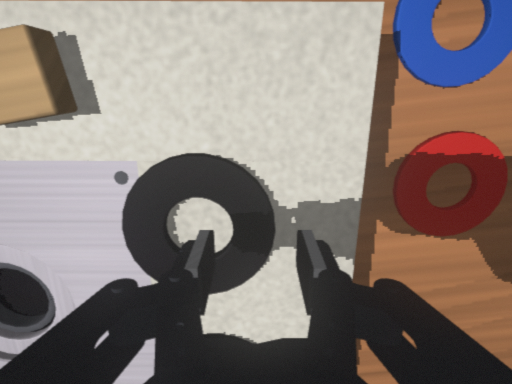

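The left fingertip at (205,235) is over the ring's hole (centre about (200,226)) and the right one at (305,235) is outside the rim. I'll descend and close.

Request:
move_arm(
  commands=[
    [[-0.0015,-0.001,0.01,0,0,0,0.042],[0,0,0.008,0,0,0,0.042],[0,0,0.004,0,0,0,0.042],[0,0,0.0035,0,0,0,0.042],[0,0,0,0,0,0,0.042],[0,0,0,0,0,0,0.02],[0,0,0,0,0,0,0.02],[0,0,0,0,0,0,0.02],[0,0,0,0,0,0,0.02],[0,0,0,0,0,0,0.02],[0,0,0,0,0,0,0.02]],
  ],
  squeeze=30,
)

```text
t: 10.18
eef_pos: [0.6055, -0.1055, 0.0762]
tool_rot: [0.0, 0.998, -0.059, 0.0]
contact_force: [-0.5, -0.8, 4.3]
gripper_width: 0.296
grasp_force: 28.9
```

Run:
```python
from h import *
rel(); im=imaging.read_camera('wrist')[:,:,::-1];cv2.imwrite('pics/w4.png',im)
```

```text
t 10.175 rel mm [  59.8 -167.2    1.2] F [-0.5 -0.8  4.3] w 0.2961499801804101 yaw -6.810587829693533 tilt [ 0.0008012  -0.00017463]
```

View pics/w4.png

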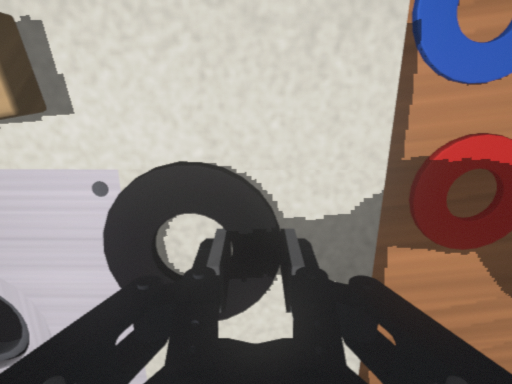

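Gripped (25 mm between the pads, as the annulus should be). Next I slide to the opening.

Request:
move_arm(
  commands=[
    [[0,0,-0.0005,0,0,0,0.02],[-0.003,-0.0067,0,0,0,0,0.02],[-0.006,-0.0134,0,0,0,0,0.02],[-0.006,-0.0134,0,0,0,0,0.02],[-0.006,-0.0134,0,0,0,0,0.02],[-0.006,-0.0134,0,0,0,0,0.02],[-0.006,-0.0134,0,0,0,0,0.02],[-0.006,-0.0134,0,0,0,0,0.02],[-0.006,-0.0134,0,0,0,0,0.02],[-0.006,-0.0134,0,0,0,0,0.02],[-0.006,-0.0134,0,0,0,0,0.02],[-0.0025,-0.0067,0,0,0,0,0.02],[0,0,0,0,0,0,0.02],[0,0,0,0,0,0,0.02]],
  ],
)

```text
t: 11.98
eef_pos: [0.562, 0.0342, 0.0762]
tool_rot: [0.0, 0.998, -0.06, -0.0]
contact_force: [-0.6, -0.6, -1.0]
gripper_width: 0.294
grasp_force: 28.7
```

Run:
```python
from h import *
rel(); im=imaging.read_camera('wrist')[:,:,::-1];cv2.imwrite('pics/w5.png',im)
```

```text
t 11.975 rel mm [ -0.  -33.8   1.2] F [-0.6 -0.6 -1. ] w 0.29352785666557996 yaw -6.849270511153851 tilt [-0.00019514 -0.00036494]
```

View pics/w5.png

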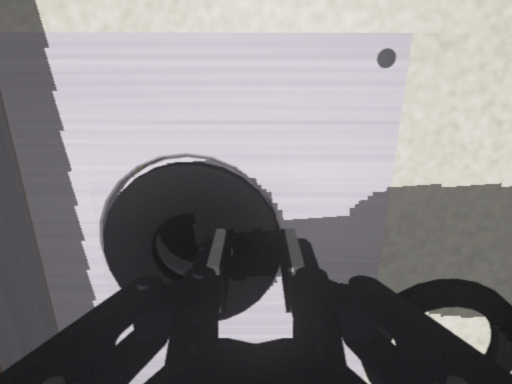

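Run:
```python
from h import *
K,E=cam('wrist'); im=cv2.imread('pics/w5.png')
def circ(c,r,z,col,t0=0,t1=360):
    t=np.radians(np.arange(t0,t1)); w=op+1e-3*(np.c_[c[0]+r*np.cos(t)]*x+np.c_[c[1]+r*np.sin(t)]*y)
    p=w2px(np.c_[w,0*t+z],K,E); big[:]=cv2.polylines(big,[np.int32((p*4+2)*16).reshape(-1,1,2)-0],False,col,1,cv2.LINE_AA,4)
big=cv2.resize(im,None,fx=4,fy=4,interpolation=cv2.INTER_CUBIC)
circ((.7,-.7),47,.075,(0,0,255)); circ((0,-1.3),45,.083,(0,255,0)); circ((0,-1.3),20,.083,(0,255,0))
cv2.imwrite('pics/o5.png',cv2.resize(big[560:1300,360:1200],(795,700))[:600])
```

```text
(no output)
```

View pics/o5.png

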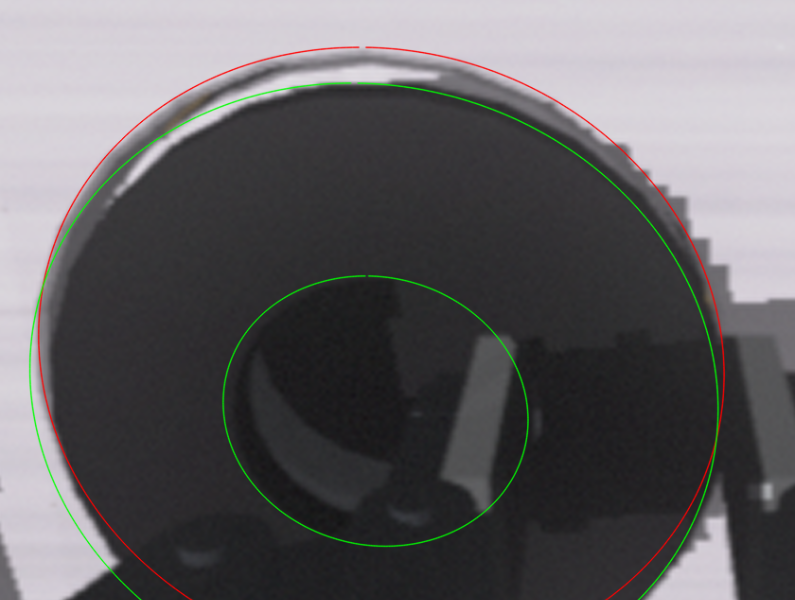

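The overlay shows the ring centred over the mouth within the 2 mm play, with its far side already dipping in. I'll release and look.

Request:
move_arm(
  commands=[
    [[0,0,0,0,0,0,0.032],[0,0,0,0,0,0,0.034],[0,0,0,0,0,0,0.034],[0,0,0,0,0,0,0.034],[0,0,-0.03,0,0,0,0.034],[0,0,-0.04,0,0,0,0.034],[0,0.0,-0.04,0,0,0,0.034],[0,0,0,0,0,0,0.034],[0,0,0,0,0,0,0.034]],
  ],
)

```text
t: 13.15
eef_pos: [0.5615, 0.0346, 0.1859]
tool_rot: [0.0, 0.998, -0.059, -0.0]
contact_force: [0.5, 0.4, 0.1]
gripper_width: 0.398
grasp_force: 0.0
```

Run:
```python
from h import *
rel(); K,E=cam('wrist'); im=imaging.read_camera('wrist')[:,:,::-1].copy();cv2.imwrite('pics/w6.png',im)
def circ(big,c,r,z,col):
    t=np.radians(np.arange(360)); w=op+1e-3*(np.c_[c[0]+r*np.cos(t)]*x+np.c_[c[1]+r*np.sin(t)]*y)
    cv2.polylines(big,[np.int32((w2px(np.c_[w,0*t+z],K,E)*4+2)*16).reshape(-1,1,2)],True,col,1,cv2.LINE_AA,4)
big=cv2.resize(im,None,fx=4,fy=4,interpolation=cv2.INTER_CUBIC)
circ(big,(0.2,-.8),47,.075,(0,0,255)); circ(big,(0.2,-.8),45,.0792,(0,255,0)); circ(big,(.2,-.8),20,.0792,(0,255,0))
p=w2px([*op,.075],K,E)[0];print(p)
a,b=int(p[1]*4),int(p[0]*4)
cv2.imwrite('pics/o6.png',cv2.resize(big[a-260:a+260,max(b-340,0):b+340],(785,600)))
```

```text
t 13.15 rel mm [ -0.5 -33.4 110.9] F [0.5 0.4 0.1] w 0.3977144192258751 yaw -6.811883522506782 tilt [-0.00053911 -0.00022549]
[215.8634198 179.7342332]
```

View pics/o6.png

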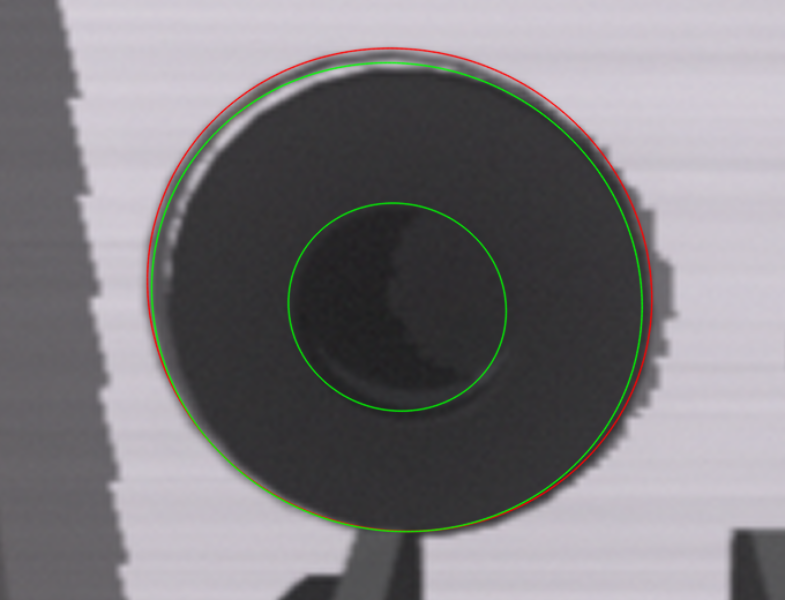

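Run:
```python
from h import *
im=cv2.imread('pics/w6.png')[110:260,130:300]
im=np.clip((im.astype(float)-15)*3.2,0,255).astype(np.uint8)
cv2.imwrite('pics/c6.png',cv2.resize(im,(680,600),interpolation=cv2.INTER_CUBIC))
```

```text
(no output)
```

View pics/c6.png

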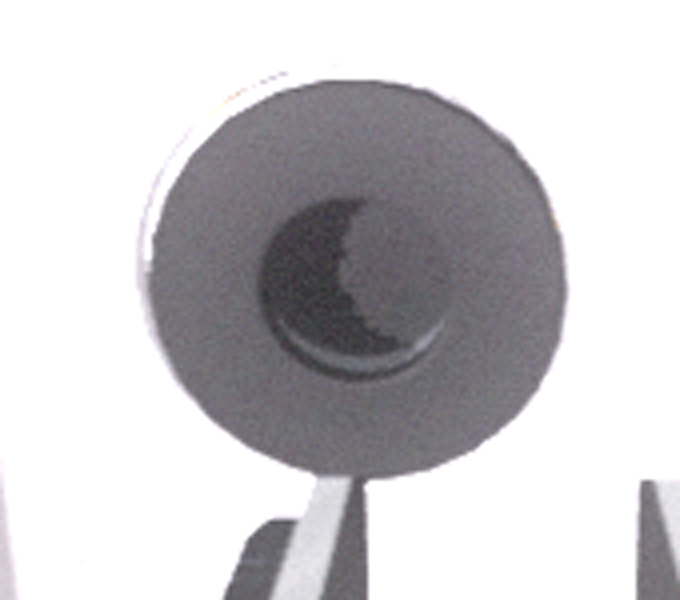

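Run:
```python
from h import *
K,E=cam('wrist'); g=cv2.cvtColor(cv2.imread('pics/w6.png'),cv2.COLOR_BGR2GRAY); g=cv2.resize(g,None,fx=4,fy=4,interpolation=cv2.INTER_CUBIC)
m=(g<80).astype(np.uint8); m[4*228:]=0
n,l,s,_=cv2.connectedComponentsWithStats(m); L=l[4*180-0,4*200]; print(s[L])
c,_=cv2.findContours((l==L).astype(np.uint8),cv2.RETR_EXTERNAL,cv2.CHAIN_APPROX_NONE); p=(max(c,key=len)[:,0]-1.5)/4
p=p[p[:,1]<226]
for z in(.075,.077,.079,.081,.083):
    w=px2w(p,z,K,E); r=np.c_[(w-op)@x,(w-op)@y]*1e3
    for k in range(4):
        ce,R0=fitc(r); e=np.hypot(*(r-ce).T)-R0; r=r[abs(e)<max(1,2*e.std())]
    print(z,ce,R0,e.std(),len(r))
```

```text
[   662    519    426    393 132318]
0.075 [-2.3839428 -2.9601669] 45.21492800537329 0.44087537008962285 1012
0.077 [-1.75742222 -3.20321248] 44.85829691786495 0.4382994301558846 1013
0.079 [-1.13100132 -3.44788466] 44.500742176508886 0.4364809139099019 1014
0.081 [-0.50479083 -3.68906472] 44.14518454952239 0.43484470009084963 1016
0.083 [ 0.12186579 -3.93566576] 43.786532403750265 0.4320914412603962 1018
```

The fit puts the ring about 2–3 mm towards -y, so it is probably hung on the near edge. I'll nudge its rim towards +y with shut fingers.

Request:
move_arm(
  commands=[
    [[0,0.018,0,0,0,0,0],[0,0.018,0,0,0,0,0],[0,0,0,0,0,0,0],[0,0,0.03,0,0,0,0],[0,0,0.04,0,0,0,0],[0,0,0.03,0,0,0,0],[0,0,0.009,0,0,0,0],[0,0,0,0,0,0,0],[0,-0.003,0,0,0,0,0],[0,-0.002,0,0,0,0,0],[0,-0.0015,0,0,0,0,0],[0,-0.0015,0,0,0,0,0],[0,-0.001,0,0,0,0,0],[0,0,0,0,0,0,0]],
  ],
)

```text
t: 14.95
eef_pos: [0.5588, 0.0081, 0.0773]
tool_rot: [-0.0, 0.998, -0.059, 0.0]
contact_force: [-0.5, 0.3, 0.2]
gripper_width: 0.002
grasp_force: 0.0
```

```bash
python3 -c "
from h import *
rel()"
```

```text
t 14.95 rel mm [ -0.1 -60.1   2.3] F [-0.5  0.3  0.2] w 0.0016213865791254603 yaw -6.80039394666407 tilt [1.31321572e-05 1.68761022e-05]
```

Request:
move_arm(
  commands=[
    [[0,-0.001,0,0,0,0,0],[0,-0.001,0,0,0,0,0],[0,0,0,0,0,0,0],[0,0,0,0,0,0,0]],
  ],
)

```text
t: 15.45
eef_pos: [0.559, 0.0099, 0.0773]
tool_rot: [0.0, 0.998, -0.059, -0.0]
contact_force: [-0.9, -0.3, -0.2]
gripper_width: -0.0
grasp_force: 0.0
```

Request:
move_arm(
  commands=[
    [[0,-0.001,0,0,0,0,0],[0,-0.001,0,0,0,0,0],[0,0,0,0,0,0,0],[0,0,0,0,0,0,0]],
  ],
)

```text
t: 15.95
eef_pos: [0.5592, 0.0119, 0.0773]
tool_rot: [0.0, 0.998, -0.059, -0.0]
contact_force: [0.4, 0.7, 0.2]
gripper_width: -0.001
grasp_force: 0.0
```

Request:
move_arm(
  commands=[
    [[0,0.002,0,0,0,0,0],[0,0.01,-0.02,0,0,0,0],[0,0,-0.04,0,0,0,0],[0,0,-0.05,0,0,0,0],[0,0,0,0,0,0,0],[0,0,0,0,0,0,0]],
  ],
)

```text
t: 16.7
eef_pos: [0.5574, -0.0002, 0.187]
tool_rot: [0.0, 0.998, -0.059, -0.0]
contact_force: [0.6, -0.3, -0.4]
gripper_width: -0.001
grasp_force: 0.0
```

```bash
cat > fit.py <<'E'
from h import *
import sys
rel(); K,E=cam('wrist'); im=imaging.read_camera('wrist')[:,:,::-1].copy(); cv2.imwrite(sys.argv[1],im)
g=cv2.resize(cv2.cvtColor(im,cv2.COLOR_BGR2GRAY),None,fx=4,fy=4,interpolation=cv2.INTER_CUBIC)
c0=w2px([*op,.079],K,E)[0]; print('c0',c0)
def show(name,p,zs):
    for z in zs:
        w=px2w(p,z,K,E); r=np.c_[(w-op)@x,(w-op)@y]*1e3
        for k in range(4):
            ce,R0=fitc(r); e=np.hypot(*(r-ce).T)-R0; r=r[abs(e)<max(.7,2*e.std())]
        print(name,z,ce.round(2),R0.round(2),e.std().round(2),len(r))
# radial rays from the middle: first bright crossing -> ring rim
th=np.radians(np.arange(0,360,2)); w=op+np.c_[np.cos(th)]*x*0+0
rim=[]
for t in th:
    rr=np.arange(.030,.056,.0001); q=op+(rr*np.cos(t))[:,None]*x+(rr*np.sin(t))[:,None]*y
    px=w2px(np.c_[q,0*rr+.079],K,E); v=cv2.remap(g,np.float32(px[:,:1]*4+1.5),np.float32(px[:,1:]*4+1.5),1)[:,0].astype(float)
    i=np.argmax(v>75)
    if v[i]>75 and i>20: rim.append(px[i])
show('rim',np.array(rim),(.075,.077,.079,.081,.083))
big=cv2.resize(np.clip((im.astype(float)-15)*2,0,255).astype(np.uint8),None,fx=4,fy=4,interpolation=cv2.INTER_CUBIC)
a,b=(c0[::-1]*4).astype(int); cv2.imwrite(sys.argv[1][:-4]+'c.png',big[max(a-290,0):a+290,max(b-340,0):b+340])
E
python3 fit.py pics/w7.png
```

```text
t 16.7 rel mm [ -0.5 -68.5 112. ] F [ 0.6 -0.3 -0.4] w -0.0008828824395373949 yaw -6.816590906617877 tilt [-0.00035025 -0.00020199]
c0 [174.37222444 180.77073383]
rim 0.075 [-1.93 -2.13] 45.6 0.41 150
rim 0.077 [-1.31 -2.65] 45.24 0.4 150
rim 0.079 [-0.69 -3.18] 44.88 0.4 150
rim 0.081 [-0.07 -3.7 ] 44.52 0.4 150
rim 0.083 [ 0.55 -4.23] 44.16 0.4 150
```

View pics/w7c.png

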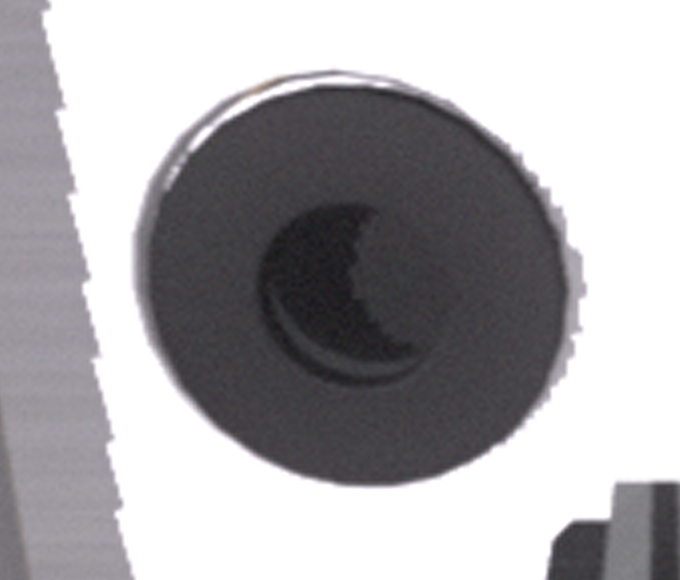

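The ring looks level and inside the mouth: the rim gap is visible at the upper left and the shadow is only about 3 mm long. I'll press on the annulus with the fingers 50 mm apart and feel the contact height.

Request:
move_arm(
  commands=[
    [[0,-0.0222,0,0,0,0,0.05],[0,-0.0222,0,0,0,0,0.05],[0,-0.0222,0,0,0,0,0.05],[0,0,0,0,0,0,0.05],[0,0,0.03,0,0,0,0.05],[0,0,0.03,0,0,0,0.05],[0,0,0.03,0,0,0,0.05],[0,0,0.01,0,0,0,0.05],[0,0,0,0,0,0,0.05],[0,0,0,0,0,0,0.05]],
  ],
)

```text
t: 18.0
eef_pos: [0.5665, 0.066, 0.0883]
tool_rot: [-0.0, 0.998, -0.06, 0.001]
contact_force: [-1.3, -0.1, -0.2]
gripper_width: 0.586
grasp_force: 0.0
```

Request:
move_arm(
  commands=[
    [[0,0,0.003,0,0,0,0.05],[0,0,0.001,0,0,0,0.05],[0,0,0,0,0,0,0.05],[0,0,0,0,0,0,0.05]],
  ],
)

```text
t: 18.5
eef_pos: [0.5657, 0.0662, 0.0834]
tool_rot: [-0.0, 0.998, -0.059, 0.0]
contact_force: [-0.1, 0.3, 0.3]
gripper_width: 0.589
grasp_force: 0.0
```

Request:
move_arm(
  commands=[
    [[0,0,0.001,0,0,0,0.05],[0,0,0.001,0,0,0,0.05],[0,0,0,0,0,0,0.05],[0,0,0,0,0,0,0.05]],
  ],
)

```text
t: 19.0
eef_pos: [0.5657, 0.0662, 0.0813]
tool_rot: [0.0, 0.998, -0.059, 0.0]
contact_force: [-0.1, 0.1, 0.5]
gripper_width: 0.586
grasp_force: 0.0
```

Request:
move_arm(
  commands=[
    [[0,0,0.001,0,0,0,0.05],[0,0,0.001,0,0,0,0.05],[0,0,0,0,0,0,0.05]],
  ],
)

```text
t: 19.38
eef_pos: [0.5657, 0.0661, 0.0793]
tool_rot: [0.0, 0.998, -0.059, 0.0]
contact_force: [0.1, -0.1, 1.2]
gripper_width: 0.587
grasp_force: 0.2
```

Request:
move_arm(
  commands=[
    [[0,0,0.001,0,0,0,0.05],[0,0,0.001,0,0,0,0.05],[0,0,0,0,0,0,0.05]],
  ],
)

```text
t: 19.75
eef_pos: [0.5656, 0.0661, 0.0771]
tool_rot: [0.0, 0.998, -0.059, -0.0]
contact_force: [-0.2, -0.1, 0.5]
gripper_width: 0.585
grasp_force: 0.0
```

Request:
move_arm(
  commands=[
    [[0,0,0.001,0,0,0,0.05],[0,0,0.001,0,0,0,0.05],[0,0,0,0,0,0,0.05]],
  ],
)

```text
t: 20.12
eef_pos: [0.5658, 0.0661, 0.0757]
tool_rot: [0.0, 0.998, -0.059, 0.0]
contact_force: [-2.0, 0.9, 4.5]
gripper_width: 0.582
grasp_force: 2.4
```

Contact comes at tip height of about 79 mm, as it should for a seated ring 3.5–5 mm proud. Pressing on.

Request:
move_arm(
  commands=[
    [[0,0,0.001,0,0,0,0.05],[0,0,0.001,0,0,0,0.05],[0,0,0.001,0,0,0,0.05],[0,0,0,0,0,0,0.05],[0,0,0,0,0,0,0.05]],
  ],
)

```text
t: 20.75
eef_pos: [0.5658, 0.0662, 0.0729]
tool_rot: [0.0, 0.998, -0.059, 0.0]
contact_force: [-3.1, 0.4, 6.4]
gripper_width: 0.589
grasp_force: 3.2
```

Request:
move_arm(
  commands=[
    [[0,0,0.001,0,0,0,0.05],[0,0,0.001,0,0,0,0.05],[0,0,0,0,0,0,0.05],[0,0,0,0,0,0,0.05]],
  ],
)

```text
t: 21.25
eef_pos: [0.5658, 0.0662, 0.072]
tool_rot: [0.0, 0.998, -0.059, 0.0]
contact_force: [-7.0, -0.8, 17.3]
gripper_width: 0.587
grasp_force: 8.6
```

Request:
move_arm(
  commands=[
    [[0,0,0.001,0,0,0,0.05],[0,0,0.001,0,0,0,0.05],[0,0,0,0,0,0,0.05],[0,0,0,0,0,0,0.05]],
  ],
)

```text
t: 21.75
eef_pos: [0.5658, 0.0662, 0.0719]
tool_rot: [0.0, 0.998, -0.059, 0.0]
contact_force: [-13.7, -2.2, 35.3]
gripper_width: 0.588
grasp_force: 17.5
```

A solid stop after 3.8 mm of travel. I'll retreat and verify.

Request:
move_arm(
  commands=[
    [[0,0,-0.005,0,0,0,0.05],[0,0,-0.03,0,0,0,0.05],[0,0.02,-0.04,0,0,0,0.05],[0,0.02,-0.03,0,0,0,0.02],[0,0.02,0,0,0,0,0.02],[0,0,0,0,0,0,0.02],[0,0,0,0,0,0,0.02],[0,0,0,0,0,0,0.02]],
  ],
)

```text
t: 22.75
eef_pos: [0.5584, 0.0079, 0.1727]
tool_rot: [-0.0, 0.998, -0.059, -0.0]
contact_force: [-0.2, -0.1, 0.3]
gripper_width: 0.233
grasp_force: 0.0
```

```bash
python3 fit.py pics/w8.png
```

```text
t 22.75 rel mm [ -0.5 -60.3  97.7] F [-0.2 -0.1  0.3] w 0.23309257560881913 yaw -6.708247206498134 tilt [-0.0009601   0.00050053]
c0 [180.07154972 185.71619436]
rim 0.075 [-0.06 -2.1 ] 44.88 0.25 158
rim 0.077 [ 0.57 -2.59] 44.5 0.26 159
rim 0.079 [ 1.21 -3.09] 44.12 0.26 160
rim 0.081 [ 1.85 -3.58] 43.74 0.26 160
rim 0.083 [ 2.48 -4.07] 43.37 0.26 161
```

View pics/w8c.png

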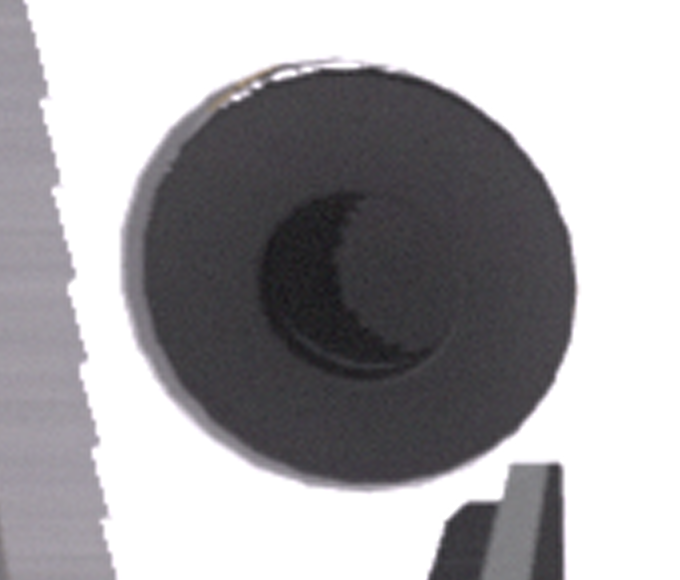

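The ring is flush: its radius fits 44.9 mm at table height, there's no shadow outside it, and it rests within the 2 mm play. The fence was left at its stop. Handing in.

```bash
python3 -c "
from station import bot
print(bot.hand_in())"
```

```text
the job is handed in; nothing more can be done
None
```

I handed the job in at about 23 s; no verdict came back. By my measurements the fence is at its stop, the small-holed ring is flush and about 1–2 mm off the opening's centre, and the arm never touched the wide ring.

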